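# Set up a pour-over carafe

## Robot

A 6-joint arm with a two-finger parallel gripper is mounted at the origin on the work surface; the furniture and walls round the work are solid. World frame = base frame: x ahead of the robot, y to its left, z up, the work surface at z = 0. Lengths are in m, angles in rad, forces in N, time in s.
With the tool pointing down it reaches from about 0.35 to 0.725 m from the base axis. Payload 4.3 kg.
Tool frame: the origin (TCP) lies midway between the tips of the shut fingers; the grasp point (between the pads) lies 19 mm behind it; z points along the fingers, y is the line along which they close (so a half turn about z gives the same grasp; the last joint's range is limited). The gripper opens to 85 mm and grips with 20 to 120 N. Pads are 22 mm wide; open, the fingers measure 114 mm over their backs; the gripper's body (76 mm by 85 mm) begins 54 mm behind the grasp point. The pads swing forward as they close: fully open they stand 13 mm farther back than shut.
Start: joints at [-1.281, 0.377, 0.081, 1.274, 0, 1.46], TCP at [0.224, -0.53, 0.231] pointing down, gripper open.
Joint ranges: [-2.72, 2.72], [-0.84, 1.66], [-1.02, 1.22], [-1.77, 2.12], [-1.37, 1.28], [-3.14, 3.14]. Speed limits (rad/s): [2.57, 2.57, 3.14, 3.14, 3.14, 3.14].

## Interface

Orientations are given as a 3x3 rotation matrix whose columns are the frame's x, y, z axes.
In Python, from rig import env gives the robot as it stands.
- The arm moves only by the shell command python3 -m pendant 'ROWS'. ROWS is JSON, a list of rows, each a list of 3 entries, a list of its own where there are three numbers: the shift along the tool's x, y, z in mm, then the turn, a rotation vector about the tool's x, y, z in degrees, then the finger opening in mm, from 0 to 85.4. A call has 1 to 10 rows; each row shifts and turns the commanded pose from where the row before left it, along the tool's axes as they then stand; what a row does not reach is not made up. A row lasts 1/10 s, in which the tool goes at most 50 mm and 8.59 degrees, less where a joint would pass 70% of its speed; a pose out of reach is approached as far as the arm can. A call is refused whole if a number of a shift passes 50 or a number of a turn 8.59, either way. A call with a gripper value outside its range is refused whole. The fingers move at their own pace and stop on an object; the grip force is fixed at half the most. Time passes only in rows, so rows that do not move let the fingers close. It gives the time, the measured TCP pose, the force, the opening and the grip force at its end, in the units of the state.
- env.read_state(): the state, without advancing time (a new reading comes with each control period).
- env.camera(name): name is "scene" or "side" or "wrist"; returns a dict with "img" (384x512x3 uint8, red, green, blue), "fx", "fy", "cx", "cy" (pixels), "cam_to_world" (4x4, takes a point from camera to world coordinates). Camera axes: x right, y down, z forward; pixel columns grow to the right and rows downward; lengths in m; the calibration is good to about 2 mm. The wrist camera is an equidistant fisheye: a pixel r from the principal point sees the ray r / f radians off the axis. A picture is of the moment at which its call begins. There is no depth.
- env.close_job(): hands the job in; it is judged then, once.
The state is a dict: "t": time; "qpos": joint angles; "joint_vel": joint speeds; "joint_torque": joint torques, N m; "ee_pos": TCP position; "tcp_rot": TCP orientation; "force": force on the tool from outside, world axes, zero at the start; "ft_torque": the same for the moment, N m; "opening": opening from 0.0 (shut) to 1.0 (fully open); "finger_force": force on a finger pad.
Only numpy, scipy, OpenCV 4.12 (cv2) and the standard library are available. Lean on these libraries where they do the work, as an engineer would, in place of code of your own. Each camera call takes 0.05 s, during which the arm holds its last target. There are 200 camera calls.

## Task

Set up the stoneware carafe for pour-over coffee. First take its wooden lid off and set it down right way up on the bare worktop; then seat the cone dripper in the flared mouth of the carafe so that it sits level and fully home, and last nest the steel filter basket level and fully home in the dripper. Put everything down gently, without dropping it, leave the carafe standing about where it is, and leave the other things alone.

Things in the scene. Friction and masses are not known exactly. Their poses are not given: they have to be found in the camera images.
- carafe: Loose white stoneware carafe, 0.8 kg, 160 mm high, round, upright on the worktop. Origin: centre of its underside, z up. Belly 126 mm wide at 42 mm height, neck 80 mm wide. A loop handle of 12 mm bar points along its own +x, reaching 98 mm from the axis, 46 to 135 mm high. At the start the lid closes its mouth.
- carafe_mouth (a point): Centre of the carafe's mouth, level with its rim, 160 mm above its underside. The mouth is a 60-degree funnel (30 degrees from the axis): inside diameter 100 mm at the rim (110 mm outside), 68 mm at 28 mm below the rim, then a straight 68 mm neck.
- lid: Light-wood lid, 0.12 kg, round, 63 mm high. Origin: centre of its flat underside, z up. Tapered plug (76 mm diameter at the bottom, 102 mm at 22 mm height), flange 114 mm in diameter at 23 to 30 mm. It sits loosely in the carafe, its origin 139 mm above the carafe's underside, and lifts straight out. On the worktop it stands on its underside.
- lid_knob (a point): Middle of the lid's round knob, 53 mm above the lid's underside: 32 mm in diameter from 43 to 62 mm height, to grip from above. Room to set the lid down: the worktop straight ahead of the robot, 0.43 to 0.46 m out, is bare, between the places of dripper and filter basket and in front of the carafe.
- dripper: Loose white stoneware dripper, 0.3 kg, a hollow cone 70 mm high on its narrow open foot, wide end up. Origin: centre of its underside, z up. Outside 52 mm diameter at the foot, 112 mm at 52 mm height (30 degrees from the axis), then an upright collar. An ear handle of 8 mm bar points along its own +x to 94 mm from the axis, 43 to 71 mm high. Its place and the basket's swap at random.
- dripper_rim (a point): Centre of the dripper's rim, 70 mm above its underside. The collar, 52 to 70 mm high, has 116 mm outside and 100 mm inside diameter: its 8 mm wall can be pinched from above, one finger inside. Below it the cone's wall is 5 mm. Fully home, the cone rests on the carafe's funnel all round, the dripper's origin 118 mm above the carafe's; let go, it centres itself.
- filter_basket: Loose steel filter basket, 0.11 kg, on its flat bottom. Origin: centre of its underside, z up. A perforated cone, 54 mm diameter at the bottom, widening 30 degrees from the axis to 94 mm at the rim 35 mm up. Fully home, it rests on the dripper's inner cone all round, its origin 12 mm above the dripper's, its rim inside the dripper and its grip bar 22 mm above the dripper's rim.
- basket_grip (a point): Middle of the filter basket's dark round grip bar, 80 mm above its underside: 10 mm thick, 46 mm long along the basket's own y. A thin wire bail carries it from the basket's rim at +y and -y.
- mug_1: Pale stoneware mug, 88 mm wide, 120 mm over the handle, 113 mm high, near the robot on its right; bystander.
- mug_2: A second mug like it; bystander.
- kitchen_timer: Kitchen timer, 69 mm wide, 64 mm high, at the far left; bystander.

How it is judged:
By the outcome, as a careful person would: the job done as asked, in the order asked, and still so for the second after the job is handed in, with the robot touching nothing.
It also fails if it takes over 64 s, if anything falls off the work surface, if the arm or the gripper's body presses on something with over 40 N, if the wrist force passes 120 N, or if a joint passes its speed limit or range.

## Working session

There is one attempt and no reset: what is moved stays moved. The work goes in short steps, Python scripts to look and compute and a shell command to move; the robot and the scene stay as the last step left them, time stands still between calls to the robot, and variables do not carry over. Pictures are saved under pics/ and viewed, at most 10 in all, crops included, and the job is handed in when it is done.

```bash
mkdir -p pics; ls; python3 - <<'E'
from rig import env
import cv2,numpy as np
s=env.read_state();print(s['t'],s['ee_pos'],np.round(s['tcp_rot'],3).tolist(),s['opening'])
for n in("scene","side","wrist"):
    c=env.camera(n);cv2.imwrite(f'pics/{n}0.png',c['img'][:,:,::-1]);print(n,c['fx'],c['fy'],c['cx'],c['cy'],np.round(c['cam_to_world'],4).tolist())
a=cv2.imread('pics/scene0.png');b=cv2.imread('pics/side0.png')
cv2.imwrite('pics/both0.png',cv2.resize(np.vstack([a,b]),None,fx=.78,fy=.78))
E
```

```text
pics
0.0 [ 0.22362875 -0.5290409   0.23035718] [[0.921, 0.389, -0.001], [0.389, -0.921, 0.002], [0.0, -0.002, -1.0]] 1.0038043782196773
scene 486.54790854821454 486.54790854821454 249.28473270955763 192.58167955621408 [[-0.5997, -0.3117, 0.737, -0.7024], [-0.8, 0.2529, -0.544, 0.8905], [-0.0167, -0.9159, -0.401, 0.76], [0.0, 0.0, 0.0, 1.0]]
side 438.42739589920683 438.42739589920683 250.0519663874387 191.10048198647794 [[0.9924, -0.0592, 0.1081, 0.2698], [-0.1232, -0.4951, 0.8601, -1.5183], [0.0026, -0.8668, -0.4986, 1.0425], [0.0, 0.0, 0.0, 1.0]]
wrist 297.3186396354542 297.3186396354542 252.64470317013016 193.94038127431372 [[0.3888, -0.88, -0.2727, 0.294], [-0.9213, -0.3722, -0.1124, -0.499], [-0.0026, 0.295, -0.9555, 0.3723], [0.0, 0.0, 0.0, 1.0]]
```

View pics/scene0.png

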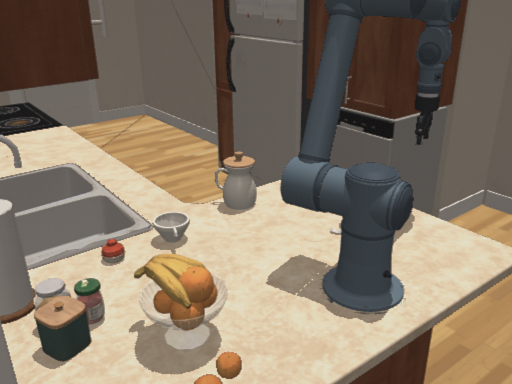

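View pics/side0.png

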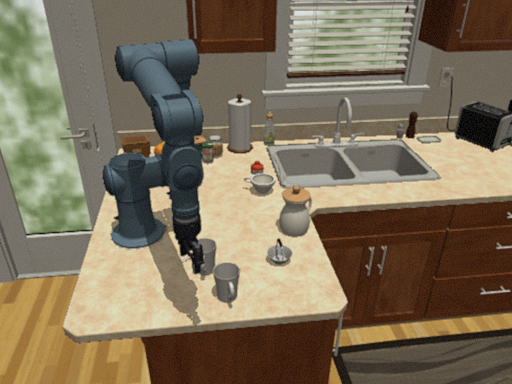

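The scene view shows the carafe with its lid (knob at 239,156) and the dripper (rim ~171,219). In the side view the lid knob is at (296,190), the dripper rim at (263,181), and the basket at (280,256) with its bar at about (280,243). The mugs are at (206,255) and (227,282), near the gripper.

```bash
cat > h.py <<'E'
from rig import env
import cv2,numpy as np
def ray(c,u,v,wrist=False):
    x,y=(u-c['cx'])/c['fx'],(v-c['cy'])/c['fy']
    if wrist:
        r=np.hypot(x,y)+1e-12; d=np.array([x/r*np.sin(r),y/r*np.sin(r),np.cos(r)])
    else: d=np.array([x,y,1.])
    T=np.array(c['cam_to_world']); return T[:3,3],T[:3,:3]@(d/np.linalg.norm(d))
def plane(c,u,v,z,wrist=False):
    o,d=ray(c,u,v,wrist); return o+d*(z-o[2])/d[2]
def proj(c,p,wrist=False):
    T=np.array(c['cam_to_world']); q=T[:3,:3].T@(np.array(p)-T[:3,3])
    if wrist:
        rr=np.hypot(q[0],q[1]); th=np.arctan2(rr,q[2]); return np.array([c['cx']+c['fx']*th*q[0]/rr,c['cy']+c['fy']*th*q[1]/rr])
    return np.array([c['cx']+c['fx']*q[0]/q[2],c['cy']+c['fy']*q[1]/q[2]])
def tri(r1,r2):
    A=np.zeros((3,3));b=np.zeros(3)
    for o,d in(r1,r2):
        M=np.eye(3)-np.outer(d,d);A+=M;b+=M@o
    p=np.linalg.solve(A,b);return p,[np.linalg.norm((np.eye(3)-np.outer(d,d))@(p-o)) for o,d in(r1,r2)]
def yaw(s): R=np.array(s['tcp_rot']);return np.degrees(np.arctan2(R[1,0],R[0,0]))
def go(target,yaw_deg=None):
    "shift in tool axes (mm) from measured pose and turn about tool z (deg)"
    s=env.read_state();R=np.array(s['tcp_rot'])
    print('t',s['t'],'shift',np.round(R.T@(np.array(target)-s['ee_pos'])*1e3,1),'yaw now',round(yaw(s),2),'tcp',np.round(s['ee_pos'],4))
E
python3 - <<'E'
from h import *
a=env.camera('scene');b=env.camera('side')
print('knob',tri(ray(a,239,156),ray(b,296,190)), plane(b,296,190,.192))
print('drip',tri(ray(a,171,219),ray(b,263,181)), plane(b,263,181,.07),plane(a,171,219,.07))
print('bar',plane(b,280,243,.08),'rim',plane(b,280,254,.035))
o=[]
for im,x0,y0 in((a,140,140),(b,235,165)):
    o.append(cv2.resize(im['img'][y0:y0+110,x0:x0+130,::-1],None,fx=4,fy=4,interpolation=cv2.INTER_CUBIC))
cv2.imwrite('pics/zoom.png',cv2.resize(np.hstack(o),None,fx=.76,fy=.76))
E
```

```text
knob (array([ 0.63573546, -0.05451779,  0.18610656]), [np.float64(0.00042768274991334857), np.float64(0.00042768274991327566)]) [ 0.63359236 -0.063897    0.192     ]
drip (array([0.5580021 , 0.26741325, 0.06275617]), [np.float64(0.005266129577836935), np.float64(0.005266129577836808)]) [0.55173703 0.24537789 0.07      ] [0.55504485 0.27205571 0.07      ]
bar [ 0.54019872 -0.24825527  0.08      ] rim [ 0.54055442 -0.25539989  0.035     ]
```

View pics/zoom.png

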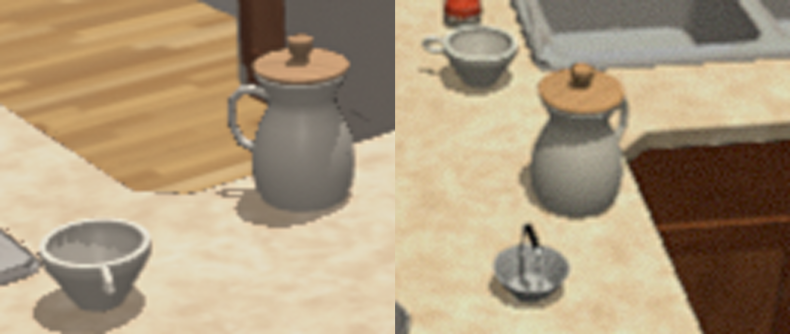

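The zoomed crop shows the dripper with its ear pointing toward -x, the carafe handle toward +x+y, and the basket with its bar clear. The knob triangulates to (0.635,-0.055,0.186). Its height should be 0.192, so this is plausible. Next I move above the basket, where the wrist camera can see both it and the carafe.

```bash
python3 -m pendant '[[[40,-13.4,-7],[0,0,0],85],[[40,-13.4,-7],[0,0,0],85],[[40,-13.4,-7],[0,0,0],85],[[40,-13.4,-7],[0,0,0],85],[[40,-13.4,-7],[0,0,0],85],[[40,-13.4,-7],[0,0,0],85],[[40,-13.4,-7],[0,0,0],85],[[40,-13.4,-7],[0,0,0],85],[[40,-13.4,-7],[0,0,0],85],[[40,-13.4,-7],[0,0,0],85]]'
python3 - <<'E'
from h import *
c=env.camera('wrist');cv2.imwrite('pics/w1.png',c['img'][:,:,::-1]);go([.54,-.25,.3])
print(proj(c,[.635,-.055,.192],1),proj(c,[.54,-.25,.08],1))
E
```

```text
t: 1.25
ee_pos: [0.5412, -0.2492, 0.3016]
tcp_rot: [[0.921, 0.389, 0.0], [0.389, -0.921, -0.0], [-0.0, 0.0, -1.0]]
force: [0.8, -1.3, 0.1]
opening: 0.995
finger_force: 0.0
t 1.3 shift [-7.4  2.8  2.1] yaw now 23.24 tcp [ 0.5457 -0.2445  0.3022]
[97.71553293 23.45569898] [253.58839753 167.68319957]
```

View pics/w1.png

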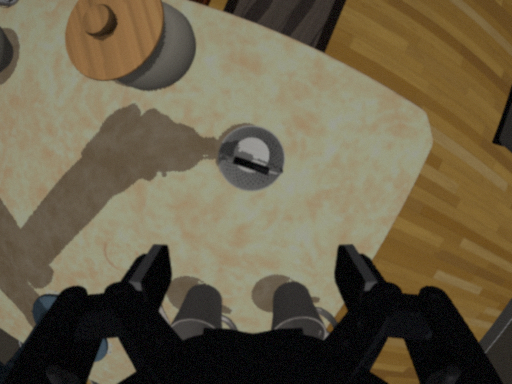

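The wrist view shows the lid knob at about (100,19), the basket rim centre at about (250,157), and the dark bar running from (236,160) to (269,171). The mugs are behind the fingers. All of it agrees with the estimates. Now I compute the bar pose and go on toward the lid.

```bash
python3 - <<'E'
from h import *
c=env.camera('wrist');g=c['img'].max(2)
m=np.zeros_like(g);m[135:195,215:290]=(g[135:195,215:290]<45)*255
n,l,st,ce=cv2.connectedComponentsWithStats(m);k=1+st[1:,4].argmax()
pts=np.argwhere(l==k)[:,::-1].astype(np.float32);(cx,cy),(w,h_),an=cv2.minAreaRect(pts)
P=np.array([plane(c,u,v,.08,1)[:2] for u,v in pts]);ctr,_,vt=np.linalg.svd(P-P.mean(0),full_matrices=False);d=vt[0]
e=(P-P.mean(0))@d
print('bar',st[k],ce[k],P.mean(0),np.degrees(np.arctan2(d[1],d[0])),np.ptp(e))
print('knob',plane(c,100,19,.2,1)); go([.622,-.058,.33])
E
```

```text
bar [236 162  35  18 230] [253.15217391 170.57391304] [ 0.54180824 -0.24564766] -87.07875683198112 0.044706642974797504
knob [ 0.64276949 -0.05404623  0.2       ]
t 1.35 shift [ 146.8 -142.7  -28. ] yaw now 23.26 tcp [ 0.5435 -0.2471  0.3017]
```

```bash
python3 -m pendant '[[[27,-23.3,0],[0,0,0],60],[[27,-23.3,0],[0,0,0],60],[[27,-23.3,0],[0,0,0],60],[[27,-23.3,0],[0,0,0],60],[[27,-23.3,0],[0,0,0],60],[[27,-23.3,0],[0,0,0],60],[[0,0,0],[0,0,0],60],[[0,0,0],[0,0,0],60],[[0,0,0],[0,0,0],60]]'
python3 - <<'E'
from h import *
c=env.camera('wrist');cv2.imwrite('pics/w2.png',c['img'][:,:,::-1]);
hsv=cv2.cvtColor(c['img'],cv2.COLOR_RGB2HSV);print(hsv[int(proj(c,[.64,-.055,.2],1)[1]),int(proj(c,[.64,-.055,.2],1)[0])],proj(c,[.64,-.055,.2],1))
E
```

```text
t: 2.25
ee_pos: [0.6344, -0.0599, 0.3012]
tcp_rot: [[0.922, 0.388, -0.001], [0.388, -0.922, -0.001], [-0.001, 0.0, -1.0]]
force: [-0.9, -1.0, -0.1]
opening: 0.703
finger_force: 0.0
[ 15 130 100] [250.74661051 187.60225366]
```

View pics/w2.png

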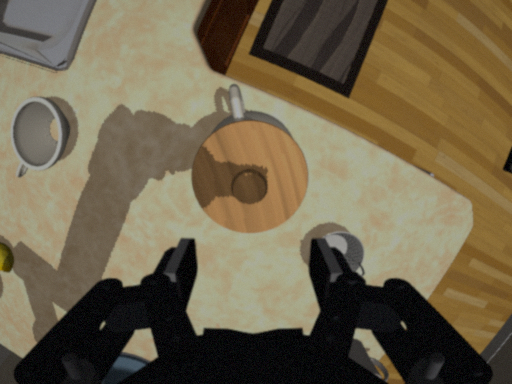

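The wrist view shows the lid disc centred at about (250.5,176.5), its knob at (250,187), the carafe handle near (237,100), the dripper rim at (41,133) and its ear at (22,171).

```bash
python3 - <<'E'
from h import *
c=env.camera('wrist')
a=plane(c,250,187,.201,1);b=np.array([plane(c,u,v,.169,1) for u,v in((193,176.5),(308,176.5),(250.5,121),(250.5,231))])
print('knob',a,'disc',b.mean(0),np.linalg.norm(b[0]-b[1]),np.linalg.norm(b[2]-b[3]))
ax=b.mean(0);h=plane(c,236.5,97,.13,1);print('carafe h',h-ax)
d=np.array([plane(c,u,v,.07,1) for u,v in((12,133),(70,133),(42,97),(40,171))]);print('drip',d.mean(0),np.linalg.norm(d[0]-d[1]),np.linalg.norm(d[2]-d[3]))
h=plane(c,21,173,.06,1)-d.mean(0);print('ear',np.degrees(np.arctan2(h[1],h[0])),h)
p=(a+b.mean(0))/2;go([p[0],p[1],.173])
E
```

```text
knob [ 0.64047716 -0.05430249  0.201     ] disc [ 0.64087782 -0.05428125  0.169     ] 0.11048742556353783 0.10894268978777571
carafe h [ 0.06496291  0.04317388 -0.039     ]
drip [0.56123222 0.25949296 0.07      ] 0.12541727505437397 0.11425047829829389
ear 156.6494687920297 [-0.08176558  0.03529934 -0.01      ]
t 2.35 shift [  8.1  -3.  128.4] yaw now 22.8 tcp [ 0.6344 -0.0602  0.3014]
```

```bash
python3 -m pendant '[[[4,-1.5,20],[0,0,0],60],[[4,-1.5,20],[0,0,0],60],[[0,0,20],[0,0,0],60],[[0,0,20],[0,0,0],60],[[0,0,20],[0,0,0],60],[[0,0,15],[0,0,0],60],[[0,0,10],[0,0,0],60],[[0,0,3.5],[0,0,0],60],[[0,0,0],[0,0,0],60],[[0,0,0],[0,0,0],60]]'
python3 -m pendant '[[[0,0,0],[0,0,0],45],[[0,0,0],[0,0,0],38],[[0,0,0],[0,0,0],32],[[0,0,0],[0,0,0],25],[[0,0,0],[0,0,0],25],[[0,0,0],[0,0,0],25],[[0,0,0],[0,0,0],25]]'
```

```text
t: 3.35
ee_pos: [0.6416, -0.0532, 0.1738]
tcp_rot: [[0.921, 0.389, 0.002], [0.389, -0.921, -0.0], [0.001, 0.001, -1.0]]
force: [0.0, -0.1, -0.2]
opening: 0.701
finger_force: 0.0
t: 4.05
ee_pos: [0.6418, -0.0533, 0.1736]
tcp_rot: [[0.921, 0.389, 0.002], [0.389, -0.921, -0.001], [0.001, 0.002, -1.0]]
force: [0.9, -3.0, 5.2]
opening: 0.351
finger_force: 59.3
```

```bash
python3 -m pendant '[[[0,0,-3],[0,0,0],25],[[0,0,-8],[0,0,0],25],[[0,0,-12],[0,0,0],25],[[0,0,-16],[0,0,0],25],[[0,0,-16],[0,0,0],25],[[0,0,-10],[0,0,0],25],[[0,0,-5],[0,0,0],25],[[0,0,0],[0,0,0],25]]'
python3 -m pendant '[[[-12,-9.5,0],[0,0,0],25],[[-20,-16,0],[0,0,0],25],[[-22,-17,0],[0,0,0],25],[[-22,-17,0],[0,0,0],25],[[-22,-17,0],[0,0,0],25],[[-22,-17,0],[0,0,0],25],[[-20,-16,0],[0,0,0],25],[[-14,-11,0],[0,0,0],25],[[-7,-5,0],[0,0,0],25],[[0,0,0],[0,0,0],25]]'
python3 -m pendant '[[[0,0,10],[0,0,0],25],[[0,0,25],[0,0,0],25],[[0,0,35],[0,0,0],25],[[0,0,35],[0,0,0],25],[[0,0,35],[0,0,0],25],[[0,0,25],[0,0,0],25],[[0,0,15],[0,0,0],25],[[0,0,8],[0,0,0],25],[[0,0,0],[0,0,0],25],[[0,0,0],[0,0,0],25]]'
```

```text
t: 4.85
ee_pos: [0.6415, -0.0528, 0.2435]
tcp_rot: [[0.921, 0.389, 0.001], [0.389, -0.921, -0.0], [0.001, 0.001, -1.0]]
force: [0.2, 0.0, -1.1]
opening: 0.352
finger_force: 59.4
t: 5.85
ee_pos: [0.4429, 0.0003, 0.2425]
tcp_rot: [[0.921, 0.389, -0.001], [0.389, -0.921, 0.0], [-0.001, -0.0, -1.0]]
force: [0.1, 0.3, -1.3]
opening: 0.348
finger_force: 59.5
t: 6.85
ee_pos: [0.4448, -0.0001, 0.0551]
tcp_rot: [[0.921, 0.389, 0.001], [0.389, -0.921, -0.0], [0.001, 0.0, -1.0]]
force: [-0.3, -1.1, -1.5]
opening: 0.349
finger_force: 59.5
```

```bash
python3 -m pendant '[[[0,0,6],[0,0,0],25],[[0,0,6],[0,0,0],25],[[0,0,3],[0,0,0],25],[[0,0,2],[0,0,0],25],[[0,0,1.5],[0,0,0],25],[[0,0,1],[0,0,0],25],[[0,0,0.7],[0,0,0],25],[[0,0,0],[0,0,0],25],[[0,0,0],[0,0,0],25]]'
```

```text
t: 7.75
ee_pos: [0.4441, 0.0, 0.0347]
tcp_rot: [[0.921, 0.389, 0.0], [0.389, -0.921, -0.0], [0.0, 0.0, -1.0]]
force: [-0.2, 0.2, -1.6]
opening: 0.351
finger_force: 59.5
```

```bash
python3 -m pendant '[[[0,0,0.5],[0,0,0],25],[[0,0,0.5],[0,0,0],25],[[0,0,0.5],[0,0,0],25],[[0,0,0],[0,0,0],25],[[0,0,0],[0,0,0],25]]'
```

```text
t: 8.25
ee_pos: [0.4441, 0.0001, 0.0337]
tcp_rot: [[0.921, 0.389, 0.0], [0.389, -0.921, -0.0], [0.0, 0.0, -1.0]]
force: [-2.2, 0.7, 5.1]
opening: 0.35
finger_force: 60.3
```

Contact at about 6 N. I release, retreat and go above the dripper.

```bash
python3 -m pendant '[[[0,0,0],[0,0,0],35],[[0,0,0],[0,0,0],45],[[0,0,0],[0,0,0],55],[[0,0,0],[0,0,0],60],[[0,0,-10],[0,0,0],60],[[0,0,-30],[0,0,0],60],[[0,0,-40],[0,0,0],60],[[0,0,-40],[0,0,0],60],[[0,0,-40],[0,0,0],60],[[0,0,-40],[0,0,0],60]]'
python3 -m pendant '[[[26,-24,-8],[0,0,0],40],[[26,-24,-8],[0,0,0],40],[[26,-24,-8],[0,0,0],40],[[26,-24,-8],[0,0,0],40],[[26,-24,-8],[0,0,0],40],[[26,-24,-8],[0,0,0],40],[[26,-24,0],[0,0,0],40],[[26,-24,0],[0,0,0],40],[[0,0,0],[0,0,0],40],[[0,0,0],[0,0,0],40]]'
python3 - <<'E'
from h import *
c=env.camera('wrist');s=env.read_state();print(np.round(s['qpos'],2))
im=c['img'][:,:,::-1].copy();cv2.imwrite('pics/w3.png',im)
print(proj(c,[.561,.2595,.07],1))
E
```

```text
t: 9.25
ee_pos: [0.4436, 0.0001, 0.2356]
tcp_rot: [[0.921, 0.389, 0.001], [0.389, -0.921, -0.0], [0.001, 0.001, -1.0]]
force: [0.2, -0.2, -0.2]
opening: 0.703
finger_force: 0.0
t: 10.25
ee_pos: [0.5606, 0.2583, 0.281]
tcp_rot: [[0.921, 0.39, -0.001], [0.39, -0.921, -0.001], [-0.001, 0.0, -1.0]]
force: [0.5, 0.0, 0.3]
opening: 0.469
finger_force: 0.0
[ 0.33  0.47  0.35  1.45 -0.    3.07]
[252.50076932 167.57695895]
```

View pics/w3.png

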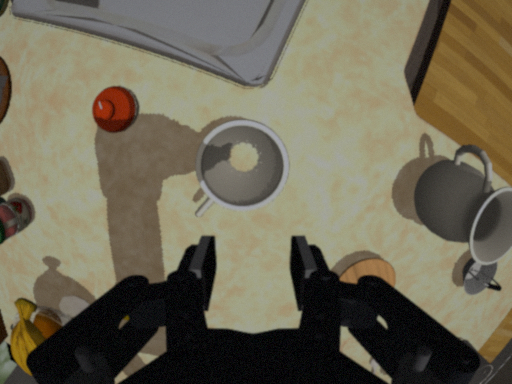

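The view shows the dripper rim spanning 196–289 by 119–210, centred at about (242.5,164.5), with the ear at the lower left (202,210). The lid stands at (368,270) and the open carafe mouth is at (495,225). I will pinch the collar on its right-hand side (+tool y), away from the ear.

```bash
python3 - <<'E'
from h import *
c=env.camera('wrist');R=np.array(env.read_state()['tcp_rot'])
hsv=cv2.cvtColor(c['img'],cv2.COLOR_RGB2HSV);m=((hsv[:,:,1]<45)&(hsv[:,:,2]>60)).astype(np.uint8)*255
m[:, :150]=0;m[:,330:]=0;m[:100]=0;m[230:]=0
cs,_=cv2.findContours(m,cv2.RETR_EXTERNAL,cv2.CHAIN_APPROX_NONE);k=max(cs,key=cv2.contourArea)
P=np.array([plane(c,u,v,.07,1)[:2] for u,v in k[:,0,:]])
from scipy.optimize import least_squares
r=least_squares(lambda q:np.hypot(*(P-q[:2]).T)-q[2],[.56,.26,.058],loss='soft_l1',f_scale=.001).x;print('circle',r,len(P))
d=np.array([plane(c,u,v,.07,1) for u,v in((196,164),(289,164),(242,119),(243,210))]);print('ext',d.mean(0))
h=plane(c,202,211,.065,1)[:2]-r[:2];print('ear',np.degrees(np.arctan2(h[1],h[0])),np.hypot(*h))
t=r[:2]+.054*R[:2,1];go([t[0],t[1],.054])
E
```

```text
circle [0.56855435 0.24760848 0.08158478] 830
ext [0.5591971  0.27141145 0.07      ]
ear 150.60857553868357 0.09964829597419723
t 10.35 shift [  3.8  65.8 227.5] yaw now 22.87 tcp [0.5604 0.2571 0.2815]
```

```bash
python3 - <<'E'
from h import *
from scipy.optimize import least_squares
c=env.camera('wrist');s=env.read_state();R=np.array(s['tcp_rot'])
hsv=cv2.cvtColor(c['img'],cv2.COLOR_RGB2HSV);sat=cv2.GaussianBlur(hsv[:,:,1],(3,3),0).astype(float)
P=[]
for a in np.radians(np.arange(0,360,4)):
    if 120<np.degrees(a)<150: continue
    rr=np.arange(38,54,.25);u=242.5+rr*np.cos(a);v=164.5+rr*np.sin(a)
    p=cv2.remap(sat.astype(np.float32),u.astype(np.float32)[None],v.astype(np.float32)[None],cv2.INTER_LINEAR)[0]
    i=np.argmax(np.gradient(p));P.append(plane(c,u[i],v[i],.07,1)[:2])
P=np.array(P)
f=least_squares(lambda q:np.hypot(*(P-q[:2]).T)-q[2],[.56,.27,.058],loss='soft_l1',f_scale=.001);r=f.x
print('circle',r,np.median(abs(f.fun)))
t=r[:2]+.054*R[:2,1];go([t[0],t[1],.054])
E
```

```text
circle [0.55732743 0.27232321 0.05730401] 0.00024028275922155506
t 10.4 shift [  3.1  38.5 227.6] yaw now 22.85 tcp [0.5605 0.2569 0.2816]
```

The circle fit is good: radius 57.3 mm against 58 expected, centre (0.557,0.272). I descend for the pinch.

```bash
python3 -m pendant '[[[3,19,0],[0,0,0],40],[[0,19.5,20],[0,0,0],40],[[0,0,30],[0,0,0],40],[[0,0,35],[0,0,0],40],[[0,0,35],[0,0,0],40],[[0,0,35],[0,0,0],40],[[0,0,25],[0,0,0],40],[[0,0,15],[0,0,0],40],[[0,0,0],[0,0,0],40],[[0,0,0],[0,0,0],40]]'
python3 -m pendant '[[[0,0,8],[0,0,0],40],[[0,0,8],[0,0,0],40],[[0,0,6],[0,0,0],40],[[0,0,5],[0,0,0],40],[[0,0,3],[0,0,0],40],[[0,0,0],[0,0,0],40],[[0,0,0],[0,0,0],40]]'
python3 - <<'E'
from h import *
c=env.camera('wrist');cv2.imwrite('pics/w4.png',c['img'][:,:,::-1]);go([.5783,.2226,.056])
E
```

```text
t: 11.4
ee_pos: [0.5785, 0.2228, 0.0869]
tcp_rot: [[0.922, 0.388, 0.0], [0.388, -0.922, -0.0], [0.0, 0.0, -1.0]]
force: [-0.0, -0.7, 0.9]
opening: 0.468
finger_force: 0.0
t: 12.1
ee_pos: [0.5786, 0.2237, 0.0561]
tcp_rot: [[0.921, 0.389, 0.0], [0.389, -0.921, -0.0], [-0.0, 0.0, -1.0]]
force: [-0.2, 0.1, -0.0]
opening: 0.467
finger_force: 0.0
t 12.15 shift [-0.9  0.8  0.2] yaw now 22.91 tcp [0.5788 0.2237 0.0562]
```

View pics/w4.png

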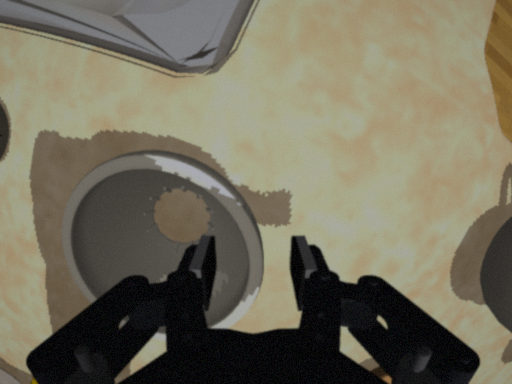

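The view shows the collar wall (right edge at about (262,255)) midway between the fingers at (210,250) and (295,250). I close.

```bash
python3 -m pendant '[[[0,0,0],[0,0,0],30],[[0,0,0],[0,0,0],22],[[0,0,0],[0,0,0],15],[[0,0,0],[0,0,0],11],[[0,0,0],[0,0,0],8],[[0,0,0],[0,0,0],4],[[0,0,0],[0,0,0],2],[[0,0,0],[0,0,0],0],[[0,0,0],[0,0,0],0],[[0,0,0],[0,0,0],0]]'
python3 -m pendant '[[[0,0,-1],[0,0,0],0],[[0,0,-3],[0,0,0],0],[[0,0,-6],[0,0,0],0],[[0,0,-6],[0,0,0],0],[[0,0,-4],[0,0,0],0],[[0,0,0],[0,0,0],0],[[0,0,0],[0,0,0],0]]'
python3 - <<'E'
from h import *
c=env.camera('side');b=env.camera('wrist');s=env.read_state();print(s['force'],s['ft_torque'])
o=cv2.resize(c['img'][120:216,205:333,::-1],None,fx=3,fy=3,interpolation=cv2.INTER_CUBIC)
b=cv2.resize(b['img'][:,:,::-1],(384,288))
cv2.imwrite('pics/s5.png',np.hstack([o,b]))
E
```

```text
t: 13.15
ee_pos: [0.5784, 0.2236, 0.0561]
tcp_rot: [[0.921, 0.389, -0.0], [0.389, -0.921, -0.0], [-0.0, 0.0, -1.0]]
force: [-2.2, -1.2, 3.9]
opening: 0.073
finger_force: 60.1
t: 13.85
ee_pos: [0.5788, 0.2236, 0.0763]
tcp_rot: [[0.921, 0.389, 0.001], [0.389, -0.921, -0.0], [0.0, 0.0, -1.0]]
force: [0.3, -0.4, -3.2]
opening: 0.069
finger_force: 59.2
[-0.2831894   1.49358785 -3.64833818] [-0.14925965 -0.03816284 -0.05743367]
```

View pics/s5.png

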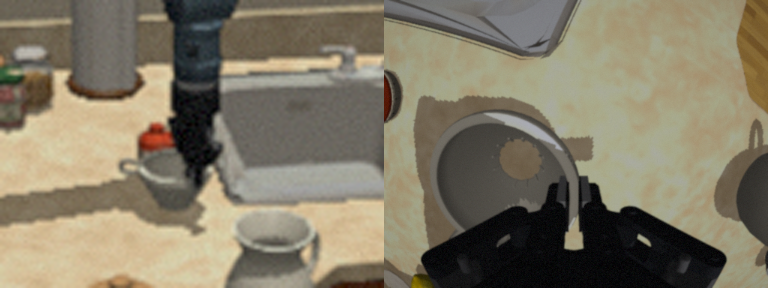

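It is held (opening 6 mm, 59 N) and looks level. I lift and carry it to above the carafe.

```bash
python3 -m pendant '[[[0,0,-8],[0,0,0],0],[[0,0,-16],[0,0,0],0],[[0,0,-22],[0,0,0],0],[[0,0,-25],[0,0,0],0],[[0,0,-25],[0,0,0],0],[[0,0,-25],[0,0,0],0],[[0,0,-25],[0,0,0],0],[[0,0,-20],[0,0,0],0],[[0,0,-14],[0,0,0],0],[[0,0,-5],[0,0,0],0]]'
python3 -m pendant '[[[-1,8,0],[0,0,0],0],[[-2,15,0],[0,0,0],0],[[-3,20,0],[0,0,0],0],[[-4,25,0],[0,0,0],0],[[-4,25,0],[0,0,0],0],[[-4,25,0],[0,0,0],0],[[-4,25,0],[0,0,0],0],[[-4,25,0],[0,0,0],0],[[-4,25,0],[0,0,0],0],[[-4,25,0],[0,0,0],0]]'
python3 -m pendant '[[[-4,25,0],[0,0,0],0],[[-4,25,0],[0,0,0],0],[[-4,24,0],[0,0,0],0],[[-4,20,0],[0,0,0],0],[[-3,14,0],[0,0,0],0],[[-1,7,0],[0,0,0],0],[[0,0,0],[0,0,0],0],[[0,0,0],[0,0,0],0],[[0,0,0],[0,0,0],0]]'
python3 - <<'E'
from h import *
go([.6621,-.1033,.26])
c=env.camera('side');a=env.camera('scene')
o=[cv2.resize(c['img'][140:250,245:355,::-1],None,fx=3.4,fy=3.4,interpolation=cv2.INTER_CUBIC),cv2.resize(a['img'][110:220,185:295,::-1],None,fx=3.4,fy=3.4,interpolation=cv2.INTER_CUBIC)]
cv2.imwrite('pics/s6.png',np.hstack(o))
E
```

```text
t: 14.95
ee_pos: [0.5794, 0.2238, 0.2635]
tcp_rot: [[0.921, 0.389, 0.003], [0.389, -0.921, 0.001], [0.003, 0.001, -1.0]]
force: [-0.6, -0.2, -3.5]
opening: 0.067
finger_force: 59.2
t: 15.95
ee_pos: [0.6315, 0.0071, 0.2596]
tcp_rot: [[0.922, 0.388, -0.002], [0.388, -0.922, -0.0], [-0.002, -0.001, -1.0]]
force: [0.9, -0.5, -2.9]
opening: 0.069
finger_force: 59.2
t: 16.85
ee_pos: [0.6584, -0.103, 0.2612]
tcp_rot: [[0.921, 0.39, 0.0], [0.39, -0.921, 0.0], [0.0, -0.0, -1.0]]
force: [-0.2, 0.5, -2.7]
opening: 0.073
finger_force: 59.2
t 16.85 shift [3.3 1.7 1.2] yaw now 22.98 tcp [ 0.6584 -0.103   0.2612]
```

View pics/s6.png

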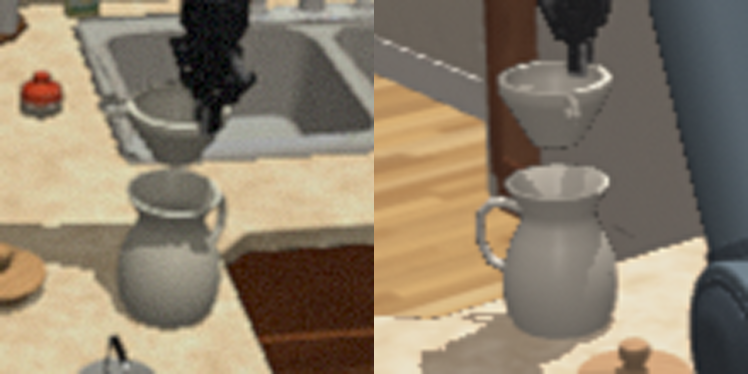

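Both views show the dripper level and over the mouth. I correct by (3,2) mm and descend.

```bash
python3 -m pendant '[[[3,2,5],[0,0,0],0],[[0,0,12],[0,0,0],0],[[0,0,15],[0,0,0],0],[[0,0,15],[0,0,0],0],[[0,0,12],[0,0,0],0],[[0,0,10],[0,0,0],0],[[0,0,6],[0,0,0],0],[[0,0,4],[0,0,0],0],[[0,0,0],[0,0,0],0],[[0,0,0],[0,0,0],0]]'
python3 -m pendant '[[[0,0,1],[0,0,0],0],[[0,0,1],[0,0,0],0],[[0,0,1],[0,0,0],0],[[0,0,0],[0,0,0],0]]'
```

```text
t: 17.95
ee_pos: [0.662, -0.1048, 0.1825]
tcp_rot: [[0.921, 0.389, 0.0], [0.389, -0.921, -0.0], [0.0, 0.0, -1.0]]
force: [-1.5, 0.6, -2.2]
opening: 0.072
finger_force: 59.3
t: 18.35
ee_pos: [0.6618, -0.1047, 0.1793]
tcp_rot: [[0.921, 0.389, -0.0], [0.389, -0.921, 0.0], [-0.0, -0.0, -1.0]]
force: [-3.9, 1.0, 0.4]
opening: 0.069
finger_force: 59.8
```

Contact from the +x side. I shift about 2.5 mm toward -x and carry on down.

```bash
python3 -m pendant '[[[-1,-0.8,-0.5],[0,0,0],0],[[-1,-0.8,0],[0,0,0],0],[[0,0,1],[0,0,0],0],[[0,0,1],[0,0,0],0],[[0,0,0.5],[0,0,0],0],[[0,0,0],[0,0,0],0]]'
```

```text
t: 18.95
ee_pos: [0.6593, -0.104, 0.177]
tcp_rot: [[0.921, 0.389, -0.0], [0.389, -0.921, 0.0], [-0.0, -0.0, -1.0]]
force: [-2.6, 2.1, -0.8]
opening: 0.073
finger_force: 59.5
```

```bash
python3 -m pendant '[[[-0.6,-0.8,0],[0,0,0],0],[[0,0,0.5],[0,0,0],0],[[0,0,0.5],[0,0,0],0],[[0,0,0.5],[0,0,0],0],[[0,0,0],[0,0,0],0]]'
```

```text
t: 19.45
ee_pos: [0.6589, -0.1038, 0.1762]
tcp_rot: [[0.921, 0.389, 0.001], [0.389, -0.921, -0.0], [0.001, 0.001, -1.0]]
force: [-0.9, 0.7, 2.2]
opening: 0.072
finger_force: 60.0
```

```bash
python3 -m pendant '[[[-0.3,-0.3,0.5],[0,0,0],0],[[0,0,0.5],[0,0,0],0],[[0,0,0.5],[0,0,0],0],[[0,0,0],[0,0,0],0],[[0,0,0],[0,0,0],0]]'
```

```text
t: 19.95
ee_pos: [0.659, -0.1038, 0.1759]
tcp_rot: [[0.921, 0.389, 0.003], [0.389, -0.921, -0.001], [0.002, 0.002, -1.0]]
force: [-2.6, -0.1, 6.6]
opening: 0.072
finger_force: 60.8
```

It is seated with 6.6 N of upward force. I release slowly and let it centre itself.

```bash
python3 -m pendant '[[[0,0,-0.5],[0,0,0],4],[[0,0,0],[0,0,0],7],[[0,0,0],[0,0,0],9],[[0,0,0],[0,0,0],12],[[0,0,0],[0,0,0],20],[[0,0,0],[0,0,0],30],[[0,0,-3],[0,0,0],35],[[0,0,-15],[0,0,0],35],[[0,0,-30],[0,0,0],35],[[0,0,-30],[0,0,0],35]]'
python3 -m pendant '[[[0,0,-40],[0,0,0],40],[[-5,-12,-10],[0,0,0],40],[[-5,-16,0],[0,0,0],40],[[0,-16,0],[0,0,0],40],[[0,-10,0],[0,0,0],40],[[0,0,0],[0,0,0],40],[[0,0,0],[0,0,0],40],[[0,0,0],[0,0,0],40]]'
python3 - <<'E'
from h import *
go([.641,-.054,.3])
w=env.camera('wrist');c=env.camera('side');a=env.camera('scene')
f=lambda i:cv2.resize(i[:,:,::-1],(390,390),interpolation=cv2.INTER_CUBIC)
o=np.hstack([f(c['img'][150:260,240:350]),f(a['img'][110:220,185:295])])
cv2.imwrite('pics/s7.png',o);cv2.imwrite('pics/w7.png',w['img'][:,:,::-1])
E
```

```text
t: 20.95
ee_pos: [0.6577, -0.1033, 0.253]
tcp_rot: [[0.921, 0.389, -0.002], [0.389, -0.921, 0.0], [-0.001, -0.001, -1.0]]
force: [-0.5, 0.1, 1.0]
opening: 0.408
finger_force: 0.0
t: 21.75
ee_pos: [0.6282, -0.0581, 0.3022]
tcp_rot: [[0.921, 0.389, -0.0], [0.389, -0.921, -0.0], [-0.001, 0.0, -1.0]]
force: [-0.4, 1.6, 0.1]
opening: 0.473
finger_force: 0.0
t 21.75 shift [13.4  1.2  2.2] yaw now 22.88 tcp [ 0.6282 -0.0581  0.3022]
```

View pics/s7.png

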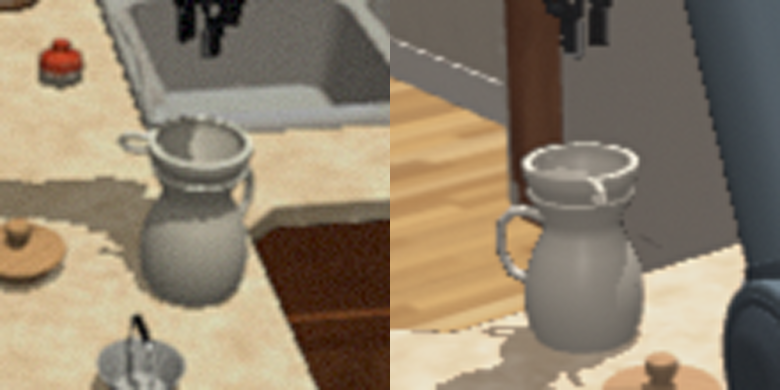

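The dripper sits in the mouth and looks essentially home, with the rim level in the scene view. The side view is ambiguous. I check the tilt numerically from rim edges.

```bash
cat > rim.py <<'E'
from h import *
from scipy.optimize import least_squares
def edge(c,g,pr,pc,w):
    "subpixel edge along ray pc->pr within +-w px; returns pixel, strength"
    n=(pr-pc)/np.linalg.norm(pr-pc);t=np.arange(-w,w+.1,.2);q=pr+t[:,None]*n
    p=cv2.remap(g,q[:,0].astype(np.float32)[None],q[:,1].astype(np.float32)[None],cv2.INTER_CUBIC)[0]
    d=abs(np.gradient(p));i=d.argmax();return q[i],d[i]
def rimfit(views,C,r,cols='sat'):
    "bundle: centre xyz and tilt of rim circle from edge points; per-view pixel offset for calibration"
    obs=[]
    for k,(c,wr,w,angs) in enumerate(views):
        ch=cv2.GaussianBlur(cv2.cvtColor(c['img'],cv2.COLOR_RGB2LAB),(3,3),0).astype(np.float32)
        g=ch[:,:,2]
        for a in angs:
            a=np.radians(a);p=np.array(C)+r*np.array([np.cos(a),np.sin(a),0])
            q,s=edge(c,g,proj(c,p,wr),proj(c,C,wr),w)
            if s>1: obs.append((k,a,q))
    return obs
E
python3 - <<'E'
from rim import *
w=env.camera('wrist');sd=env.camera('side');sc=env.camera('scene')
# wrist: circle at z=.188
C=np.array([.641,-.054,.188])
for it in range(3):
    P=[]
    for k,a,q in rimfit([(w,True,7,np.arange(0,360,5))],C,.058): P.append(plane(w,*q,.188,True)[:2])
    P=np.array(P);f=least_squares(lambda q:np.hypot(*(P-q[:2]).T)-q[2],[*C[:2],.058],loss='soft_l1',f_scale=.0007);C[:2]=f.x[:2]
print('wrist rim',f.x,len(P),np.median(abs(f.fun)))
# fixed views: which height/tilt explains the rim edge?
for n,c in(('side',sd),('scene',sc)):
    o=rimfit([(c,False,4,np.arange(0,360,6))],C,.058)
    A=[];b=[]
    for k,a,q in o:
        p=C+.058*np.array([np.cos(a),np.sin(a),0]);m=proj(c,p);nn=m-proj(c,C);nn/=np.linalg.norm(nn)
        dz=(proj(c,p+[0,0,.001])-m)@nn
        A.append([nn[0],nn[1],dz*np.cos(a),dz*np.sin(a)]);b.append((q-m)@nn)
    A=np.array(A);b=np.array(b);f=least_squares(lambda x:A@x-b,np.zeros(4),loss='soft_l1',f_scale=.3)
    sd_=np.sqrt(np.diag(np.linalg.inv(A.T@A)))*.4
    print(n,len(b),'offset px',f.x[:2],'tilt mm at rim along x,y',f.x[2:],'+-',sd_[2:],np.median(abs(f.fun)))
E
```

```text
wrist rim [ 0.63850937 -0.05385922  0.05741051] 41 0.00029346561419343886
side 14 offset px [-1.19328758 -1.50714005] tilt mm at rim along x,y [ 0.60248253 62.42594365] +- [3.51651316 7.13260218] 0.19371222262211463
scene 4 offset px [-3.99782144  0.13527197] tilt mm at rim along x,y [ 2.05425278 -1.4406441 ] +- [3452.43087569 4756.5074392 ] 7.870300633427973e-09
```

```bash
cat > tilt.py <<'E'
from rim import *
def tilt(c,C,r):
    lab=cv2.GaussianBlur(cv2.cvtColor(c['img'],cv2.COLOR_RGB2LAB),(3,3),0).astype(np.float32)
    T=np.array(c['cam_to_world']);e=T[:2,0]/np.linalg.norm(T[:2,0]);far=np.degrees(np.arctan2(*(C[:2]-T[:2,3])[::-1]))
    for nm,ch in(('L',0),('b',2)):
        A=[];b=[]
        for a in np.radians(far+np.arange(-100,101,5)):
            d=np.array([np.cos(a),np.sin(a),0]);p=C+r*d;m=proj(c,p);pc=proj(c,C);q,s=edge(c,lab[:,:,ch],m,pc,4)
            if s<.5: continue
            n=(m-pc)/np.linalg.norm(m-pc);A.append([n[0],n[1],(proj(c,p+[0,0,.001])-m)@n*(d[:2]@e)]);b.append((q-m)@n)
        A=np.array(A);b=np.array(b)
        if len(b)<8: print(nm,'few',len(b));continue
        f=least_squares(lambda x:A@x-b,np.zeros(3),loss='soft_l1',f_scale=.3)
        print(nm,len(b),'off px',np.round(f.x[:2],2),'tilt mm per radius along',np.round(e,2),round(f.x[2],2),'+-',np.round(np.sqrt(np.linalg.inv(A.T@A)[2,2])*.4,2),'res',np.round(np.median(abs(f.fun)),2))
E
python3 - <<'E'
from tilt import *
for n in('side','scene'):
    print(n);tilt(env.camera(n),np.array([.6385,-.0539,.188]),.058)
E
```

```text
side
L 41 off px [-2.37  1.29] tilt mm per radius along [ 0.99 -0.12] 15.65 +- 2.08 res 0.7
b 22 off px [-0.62 -3.36] tilt mm per radius along [ 0.99 -0.12] -31.65 +- 3.55 res 0.61
scene
L 41 off px [ 0.04 -1.33] tilt mm per radius along [-0.6 -0.8] -1.96 +- 2.39 res 0.33
b 17 off px [-3.93 -1.17] tilt mm per radius along [-0.6 -0.8] 29.37 +- 6.9 res 0.41
```

The far-camera edges are too noisy to judge tilt. I will feel the rim height lightly with the closed fingertips at two opposite points instead.

```bash
python3 -m pendant '[[[3,15,10],[0,0,0],0],[[4,20,15],[0,0,0],0],[[4,19,15],[0,0,0],0],[[0,0,20],[0,0,0],0],[[0,0,20],[0,0,0],0],[[0,0,12],[0,0,0],0],[[0,0,8],[0,0,0],0],[[0,0,4],[0,0,0],0],[[0,0,0],[0,0,0],0],[[0,0,0],[0,0,0],0]]'
for i in 1 2 3 4 5 6 7; do :; done
f(){ grep -E 'ee_pos|force: \['; }
python3 -m pendant '[[[0,0,3],[0,0,0],0],[[0,0,3],[0,0,0],0],[[0,0,1],[0,0,0],0],[[0,0,0],[0,0,0],0]]' | f
python3 -m pendant '[[[0,0,1],[0,0,0],0],[[0,0,0],[0,0,0],0]]' | f
python3 -m pendant '[[[0,0,1],[0,0,0],0],[[0,0,0],[0,0,0],0]]' | f
```

```text
t: 23.15
ee_pos: [0.6596, -0.1034, 0.1991]
tcp_rot: [[0.921, 0.389, 0.001], [0.389, -0.921, -0.0], [0.001, 0.001, -1.0]]
force: [0.3, -0.6, -0.5]
opening: 0.0
finger_force: 0.0
ee_pos: [0.6591, -0.103, 0.1914]
force: [-0.2, -0.5, -0.1]
ee_pos: [0.6592, -0.1031, 0.1906]
force: [-1.2, 0.1, 0.1]
ee_pos: [0.6593, -0.1031, 0.1899]
force: [-0.3, 0.5, 0.3]
```

```bash
f(){ grep -E 'ee_pos|force: \['; }
python3 -m pendant '[[[0,0,0.7],[0,0,0],0],[[0,0,0],[0,0,0],0]]' | f
python3 -m pendant '[[[0,0,0.7],[0,0,0],0],[[0,0,0],[0,0,0],0]]' | f
python3 -m pendant '[[[0,0,0.7],[0,0,0],0],[[0,0,0],[0,0,0],0]]' | f
```

```text
ee_pos: [0.6594, -0.1032, 0.1897]
force: [-1.3, -0.2, 4.1]
ee_pos: [0.6596, -0.1032, 0.1895]
force: [-1.8, 0.5, 7.1]
ee_pos: [0.6597, -0.1033, 0.1893]
force: [-1.2, 0.8, 9.7]
```

```bash
f(){ grep -E 't:|ee_pos|force: \['; }
python3 -m pendant '[[[0,0,-5],[0,0,0],0],[[0,0,-20],[0,0,0],0],[[0,-36,0],[0,0,0],0],[[0,-36,0],[0,0,0],0],[[0,-26,0],[0,0,0],0],[[0,-9,0],[0,0,0],0],[[0,0,10],[0,0,0],0],[[0,0,9],[0,0,0],0],[[0,0,0],[0,0,0],0],[[0,0,0],[0,0,0],0]]' | f
python3 -m pendant '[[[0,0,2],[0,0,0],0],[[0,0,0],[0,0,0],0]]' | f
python3 -m pendant '[[[0,0,1],[0,0,0],0],[[0,0,0],[0,0,0],0]]' | f
python3 -m pendant '[[[0,0,1],[0,0,0],0],[[0,0,0],[0,0,0],0]]' | f
```

```text
t: 25.55
ee_pos: [0.6174, -0.0056, 0.1925]
tcp_rot: [[0.922, 0.388, -0.002], [0.388, -0.922, -0.0], [-0.002, -0.001, -1.0]]
force: [0.8, -0.3, 0.4]
t: 25.75
ee_pos: [0.6178, -0.005, 0.1914]
tcp_rot: [[0.921, 0.389, 0.0], [0.389, -0.921, -0.0], [0.0, 0.0, -1.0]]
force: [-0.5, -0.6, 0.1]
t: 25.95
ee_pos: [0.6177, -0.0046, 0.1906]
tcp_rot: [[0.921, 0.389, 0.0], [0.389, -0.921, -0.0], [0.0, 0.0, -1.0]]
force: [0.4, 0.2, -0.3]
t: 26.15
ee_pos: [0.6178, -0.0045, 0.1899]
tcp_rot: [[0.921, 0.389, 0.001], [0.389, -0.921, -0.0], [0.001, 0.0, -1.0]]
force: [-0.3, -0.4, 0.6]
```

The contact height is the same on both sides (0.1898 and 0.1897), so the dripper is level. Next is the basket. I rise, travel above it and turn 70°.

```bash
python3 -m pendant '[[[0,0,-10],[0,0,0],20],[[0,0,-35],[0,0,0],40],[[0,0,-40],[0,0,0],40],[[0,0,-25],[0,0,0],40]]' | grep ee_
python3 -m pendant '[[[-20.5,24,0],[0,0,0],40],[[-20.5,24,0],[0,0,0],40],[[-20.5,24,0],[0,0,0],40],[[-20.5,24,0],[0,0,0],40],[[-20.5,24,0],[0,0,0],40],[[-20.5,24,0],[0,0,0],40],[[-20.5,24,0],[0,0,0],40],[[-20.5,24,0],[0,0,0],40]]' | grep ee_
python3 -m pendant '[[[0,0,0],[0,0,-7.8],40],[[0,0,0],[0,0,-7.8],40],[[0,0,0],[0,0,-7.8],40],[[0,0,0],[0,0,-7.8],40],[[0,0,0],[0,0,-7.8],40],[[0,0,0],[0,0,-7.8],40],[[0,0,0],[0,0,-7.8],40],[[0,0,0],[0,0,-7.8],40],[[0,0,0],[0,0,-7.8],40],[[0,0,0],[0,0,0],40]]'
cat > bar.py <<'E'
from h import *
def bar(z=.08):
    c=env.camera('wrist');s=env.read_state();p0=proj(c,[.542,-.246,z],1).astype(int);x,y=p0
    g=c['img'].max(2);m=np.zeros_like(g);sl=np.s_[y-35:y+35,x-40:x+40];m[sl]=(g[sl]<45)*255
    n,l,st,ce=cv2.connectedComponentsWithStats(m);k=1+st[1:,4].argmax()
    P=np.array([plane(c,u,v,z,1)[:2] for v,u in np.argwhere(l==k)]);d=np.linalg.svd(P-P.mean(0),full_matrices=False)[2][0]
    e=(P-P.mean(0))@d;ctr=P.mean(0)+d*(e.max()+e.min())/2
    print(p0,'px',st[k],'bar',ctr,'deg',np.degrees(np.arctan2(d[1],d[0]))%180,'len',np.ptp(e))
    go([ctr[0],ctr[1],z-.019])
E
python3 -c "from bar import *;bar()"
```

```text
ee_pos: [0.618, -0.0045, 0.3032]
ee_pos: [0.5407, -0.2464, 0.3003]
t: 28.35
ee_pos: [0.5413, -0.2452, 0.3002]
tcp_rot: [[-0.054, 0.999, 0.001], [0.999, 0.054, -0.0], [-0.0, 0.001, -1.0]]
force: [-0.1, 0.0, 0.5]
opening: 0.465
finger_force: 0.0
[252 167] px [249 150   8  35 228] bar [ 0.54164043 -0.24578743] deg 94.46071087229066 len 0.0434810356934459
t 28.4 shift [-5.000e-01  2.000e-01  2.391e+02] yaw now 92.96 tcp [ 0.5413 -0.2452  0.3001]
```

The bar is at (0.5416,-0.2458), 94.5°, length 43 mm (46 expected), right under the tool. I descend and grip.

```bash
python3 -m pendant '[[[0,0,20],[0,0,-1.3],40],[[0,0,35],[0,0,0],40],[[0,0,40],[0,0,0],40],[[0,0,40],[0,0,0],40],[[0,0,40],[0,0,0],40],[[0,0,30],[0,0,0],40],[[0,0,20],[0,0,0],40],[[0,0,10],[0,0,0],40],[[0,0,4],[0,0,0],40],[[0,0,0],[0,0,0],40]]'
python3 -m pendant '[[[0,0,0],[0,0,0],30],[[0,0,0],[0,0,0],22],[[0,0,0],[0,0,0],16],[[0,0,0],[0,0,0],12],[[0,0,0],[0,0,0],8],[[0,0,0],[0,0,0],4],[[0,0,0],[0,0,0],4],[[0,0,0],[0,0,0],4],[[0,0,0],[0,0,0],4]]'
```

```text
t: 29.4
ee_pos: [0.5416, -0.2454, 0.061]
tcp_rot: [[-0.076, 0.997, 0.001], [0.997, 0.076, -0.0], [-0.0, 0.001, -1.0]]
force: [0.0, 0.4, -0.6]
opening: 0.471
finger_force: 0.0
t: 30.3
ee_pos: [0.5413, -0.2455, 0.0611]
tcp_rot: [[-0.077, 0.997, 0.0], [0.997, 0.077, -0.001], [-0.001, 0.0, -1.0]]
force: [-1.8, -0.9, 5.8]
opening: 0.096
finger_force: 58.5
```

```bash
python3 -m pendant '[[[0,0,-3],[0,0,0],4],[[0,0,-12],[0,0,0],4],[[0,0,-25],[0,0,0],4],[[0,0,-33],[0,0,0],4],[[0,0,-38],[0,0,0],4],[[0,0,-38],[0,0,0],4],[[0,0,-35],[0,0,0],4],[[0,0,-27],[0,0,0],4],[[0,0,-17],[0,0,0],4],[[0,0,-5],[0,0,0],4]]'
python3 -m pendant '[[[8,5,0],[0,0,0],4],[[16,10,0],[0,0,0],4],[[24,14.5,0],[0,0,0],4],[[28,17,0],[0,0,0],4],[[28,17,0],[0,0,0],4],[[28,17,0],[0,0,0],4],[[24,14.5,0],[0,0,0],4],[[18,11,0],[0,0,0],4],[[9.5,5.7,0],[0,0,0],4],[[0,0,0],[0,0,0],4]]' >/dev/null
python3 -m pendant '[[[0,0,0],[0,0,0],4],[[0,0,0],[0,0,0],4]]'; python3 -c "
from h import *
go([.6385,-.0539,.191])
w=env.camera('wrist');cv2.imwrite('pics/w8.png',w['img'][:,:,::-1])"
```

```text
t: 31.3
ee_pos: [0.5422, -0.2456, 0.2965]
tcp_rot: [[-0.077, 0.997, 0.004], [0.997, 0.077, -0.002], [-0.002, 0.004, -1.0]]
force: [0.2, -0.6, -2.3]
opening: 0.099
finger_force: 58.5
t: 32.5
ee_pos: [0.638, -0.0547, 0.2933]
tcp_rot: [[-0.075, 0.997, -0.001], [0.997, 0.075, -0.0], [-0.0, -0.001, -1.0]]
force: [-0.1, -0.0, -0.8]
opening: 0.098
finger_force: 58.5
t 32.5 shift [  0.8   0.6 102.3] yaw now 94.33 tcp [ 0.638  -0.0547  0.2933]
```

Positioned within 1 mm. I descend to about 8 mm short of home.

```bash
python3 -m pendant '[[[0.8,0.6,8],[0,0,0],4],[[0,0,16],[0,0,0],4],[[0,0,20],[0,0,0],4],[[0,0,18],[0,0,0],4],[[0,0,12],[0,0,0],4],[[0,0,9],[0,0,0],4],[[0,0,6],[0,0,0],4],[[0,0,4],[0,0,0],4],[[0,0,0],[0,0,0],4],[[0,0,0],[0,0,0],4]]'
python3 -m pendant '[[[0,0,1],[0,0,0],4],[[0,0,1],[0,0,0],4],[[0,0,1],[0,0,0],4],[[0,0,1],[0,0,0],4],[[0,0,0],[0,0,0],4],[[0,0,0],[0,0,0],4]]'
```

```text
t: 33.55
ee_pos: [0.6393, -0.0529, 0.2011]
tcp_rot: [[-0.077, 0.997, 0.001], [0.997, 0.077, -0.0], [-0.0, 0.001, -1.0]]
force: [1.1, 0.0, -1.2]
opening: 0.099
finger_force: 58.5
t: 34.15
ee_pos: [0.639, -0.0529, 0.1965]
tcp_rot: [[-0.077, 0.997, -0.0], [0.997, 0.077, -0.0], [-0.0, -0.0, -1.0]]
force: [0.0, -0.6, -1.6]
opening: 0.099
finger_force: 58.5
```

```bash
f(){ grep -E 'ee_pos|force: \['; }
python3 -m pendant '[[[-0.5,0,1],[0,0,0],4],[[0,0,1],[0,0,0],4],[[0,0,0],[0,0,0],4]]'|f
python3 -m pendant '[[[0,0,0.7],[0,0,0],4],[[0,0,0.7],[0,0,0],4],[[0,0,0],[0,0,0],4]]'|f
```

```text
ee_pos: [0.6387, -0.0535, 0.1949]
force: [-3.7, -0.9, 3.6]
ee_pos: [0.6391, -0.0535, 0.1946]
force: [-3.8, 0.4, 7.3]
```

Contact is about 3.5 mm above home, on the +x side. I ease off, shift 1.5 mm toward -x and lower again.

```bash
f(){ grep -E 'ee_pos|force: \['; }
python3 -m pendant '[[[0,0,-1.5],[0,0,0],4],[[0,-1.5,0],[0,0,0],4],[[0,0,1],[0,0,0],4],[[0,0,0],[0,0,0],4]]'|f
python3 -m pendant '[[[0,0,0.7],[0,0,0],4],[[0,0,0.7],[0,0,0],4],[[0,0,0],[0,0,0],4]]'|f
```

```text
ee_pos: [0.6383, -0.0536, 0.1943]
force: [-1.0, -1.2, 5.4]
ee_pos: [0.6383, -0.0536, 0.1941]
force: [-2.7, -0.6, 10.9]
```

Lateral force is small and vertical 11 N. The basket is near home, but both heights read about 2 mm high. I release gently, then feel the dripper rim at ±x, which is the unprobed direction.

```bash
f(){ grep -E 't:|ee_pos|force: \[|opening'; }
python3 -m pendant '[[[0,0,-0.7],[0,0,0],7],[[0,0,-0.5],[0,0,0],9],[[0,0,0],[0,0,0],11],[[0,0,0],[0,0,0],14],[[0,0,0],[0,0,0],22],[[0,0,0],[0,0,0],30],[[0,0,-5],[0,0,0],30],[[0,0,-20],[0,0,0],30],[[0,0,-20],[0,0,0],20],[[0,0,0],[0,0,0],0]]'|f
python3 -m pendant '[[[0,18,0],[0,0,0],0],[[0,24,0],[0,0,0],0],[[0,12,10],[0,0,0],0],[[0,0,20],[0,0,0],0],[[0,0,12],[0,0,0],0],[[0,0,4],[0,0,0],0],[[0,0,0],[0,0,0],0],[[0,0,0],[0,0,0],0]]'|f
```

```text
t: 36.45
ee_pos: [0.6393, -0.0537, 0.2418]
tcp_rot: [[-0.077, 0.997, 0.006], [0.997, 0.077, -0.001], [-0.002, 0.006, -1.0]]
force: [1.2, 0.3, 0.1]
opening: 0.078
t: 37.25
ee_pos: [0.6913, -0.0493, 0.1925]
tcp_rot: [[-0.077, 0.997, 0.0], [0.997, 0.077, -0.0], [-0.0, 0.0, -1.0]]
force: [0.6, -0.4, 0.5]
opening: -0.001
```

```bash
f(){ grep -E 'ee_pos|force: \['; }
python3 -m pendant '[[[0,0,1.2],[0,0,0],0],[[0,0,0],[0,0,0],0]]'|f
python3 -m pendant '[[[0,0,0.8],[0,0,0],0],[[0,0,0],[0,0,0],0]]'|f
python3 -m pendant '[[[0,0,0.8],[0,0,0],0],[[0,0,0],[0,0,0],0]]'|f
python3 -m pendant '[[[0,0,0.8],[0,0,0],0],[[0,0,0],[0,0,0],0]]'|f
```

```text
ee_pos: [0.6916, -0.0494, 0.1915]
force: [-0.6, 0.0, 0.4]
ee_pos: [0.6915, -0.0493, 0.1904]
force: [-0.4, 0.3, 1.4]
ee_pos: [0.6915, -0.0493, 0.1898]
force: [-0.5, 0.9, 1.7]
ee_pos: [0.6916, -0.0493, 0.1897]
force: [-0.5, 0.4, 3.4]
```

Contact is at 0.1899 here as well. Three rim points agree within 0.2 mm, so the dripper is level. Now I check the basket: bar centre against rim centre, from above.

```bash
python3 -m pendant '[[[0,0,-10],[0,0,0],0],[[0,-5,-30],[0,0,0],0],[[0,-20,-35],[0,0,0],0],[[0,-20,-25],[0,0,0],30],[[0,-9,-10],[0,0,0],40],[[0,0,0],[0,0,0],40],[[0,0,0],[0,0,0],40],[[0,0,0],[0,0,0],40]]' | grep -E 't:|ee_'
cat > chk.py <<'E'
from rim import *
w=env.camera('wrist');C=np.array([.6385,-.0539,.188])
for it in range(3):
    P=np.array([plane(w,*q,.188,True)[:2] for k,a,q in rimfit([(w,True,7,np.arange(0,360,5))],C,.058)])
    f=least_squares(lambda q:np.hypot(*(P-q[:2]).T)-q[2],[*C[:2],.058],loss='soft_l1',f_scale=.0007);C[:2]=f.x[:2]
print('rim',f.x,len(P),np.median(abs(f.fun)))
z=.21;x,y=proj(w,[*C[:2],z],1).astype(int);g=w['img'].max(2);m=np.zeros_like(g);sl=np.s_[y-45:y+45,x-40:x+40];m[sl]=(g[sl]<40)*255
n,l,st,ce=cv2.connectedComponentsWithStats(m);k=1+st[1:,4].argmax()
B=np.array([plane(w,u,v,z,1)[:2] for v,u in np.argwhere(l==k)]);d=np.linalg.svd(B-B.mean(0),full_matrices=False)[2][0];e=(B-B.mean(0))@d
c=B.mean(0)+d*(e.max()+e.min())/2
print('bar',c,'minus rim mm',(c-C[:2])*1e3,'deg',np.degrees(np.arctan2(d[1],d[0]))%180,'len',np.ptp(e),st[k])
# steel basket rim inside
gr=cv2.GaussianBlur(w['img'],(3,3),0).mean(2)
E
python3 chk.py
```

```text
t: 38.85
ee_pos: [0.6374, -0.0533, 0.2965]
tcp_rot: [[-0.077, 0.997, -0.003], [0.997, 0.077, 0.001], [0.001, -0.003, -1.0]]
rim [ 0.6386309  -0.05332195  0.05754752] 38 0.00028310013103787293
bar [ 0.63878544 -0.05510206] minus rim mm [ 0.15454717 -1.78010959] deg 93.73725462969561 len 0.04564881608442116 [248 176  12  54 569]
```

The bar is centred on the rim: 0.15 mm in x, and about -1.8 mm in y. Most of the y offset comes from the bar's top lying above the assumed plane. I touch the bar lightly from above to check the basket height, expecting about 0.2168 in this reading, and to settle it.

```bash
f(){ grep -E 't:|ee_pos|force: \['; }
python3 -m pendant '[[[-0.5,1.2,10],[0,0,0],0],[[0,0,25],[0,0,0],0],[[0,0,20],[0,0,0],0],[[0,0,10],[0,0,0],0],[[0,0,6],[0,0,0],0],[[0,0,0],[0,0,0],0],[[0,0,0],[0,0,0],0]]'|f
python3 -m pendant '[[[0,0,2],[0,0,0],0],[[0,0,1],[0,0,0],0],[[0,0,0],[0,0,0],0]]'|f
python3 -m pendant '[[[0,0,1],[0,0,0],0],[[0,0,1],[0,0,0],0],[[0,0,0],[0,0,0],0]]'|f
python3 -m pendant '[[[0,0,1],[0,0,0],0],[[0,0,0],[0,0,0],0]]'|f
python3 -m pendant '[[[0,0,1],[0,0,0],0],[[0,0,0],[0,0,0],0]]'|f
```

```text
t: 39.6
ee_pos: [0.6392, -0.0539, 0.2285]
tcp_rot: [[-0.077, 0.997, 0.001], [0.997, 0.077, -0.0], [-0.0, 0.001, -1.0]]
force: [0.2, -0.2, 0.3]
t: 39.9
ee_pos: [0.639, -0.0539, 0.2251]
tcp_rot: [[-0.077, 0.997, 0.001], [0.997, 0.077, -0.0], [-0.0, 0.001, -1.0]]
force: [-0.5, -0.7, 0.6]
t: 40.2
ee_pos: [0.6387, -0.0538, 0.2226]
tcp_rot: [[-0.077, 0.997, -0.0], [0.997, 0.077, -0.0], [-0.0, -0.0, -1.0]]
force: [-0.0, 0.4, 0.3]
t: 40.4
ee_pos: [0.6387, -0.0538, 0.2216]
tcp_rot: [[-0.077, 0.997, -0.0], [0.997, 0.077, -0.0], [-0.0, -0.0, -1.0]]
force: [0.5, -0.4, 0.5]
t: 40.6
ee_pos: [0.6388, -0.0539, 0.2206]
tcp_rot: [[-0.077, 0.997, -0.0], [0.997, 0.077, -0.0], [-0.0, -0.0, -1.0]]
force: [0.9, 0.5, -0.9]
```

```bash
f(){ grep -E 't:|ee_pos|force: \['|grep -v rot; }
for i in 1; do python3 -m pendant '[[[0,0,1],[0,0,0],0],[[0,0,0],[0,0,0],0]]'|f; done
python3 -m pendant '[[[0,0,1],[0,0,0],0],[[0,0,0],[0,0,0],0]]'|f
python3 -m pendant '[[[0,0,0.8],[0,0,0],0],[[0,0,0],[0,0,0],0]]'|f
python3 -m pendant '[[[0,0,0.8],[0,0,0],0],[[0,0,0],[0,0,0],0]]'|f
python3 -m pendant '[[[0,0,0.8],[0,0,0],0],[[0,0,0],[0,0,0],0]]'|f
```

```text
t: 40.8
ee_pos: [0.6388, -0.0539, 0.2196]
force: [0.7, -0.7, -0.0]
t: 41.0
ee_pos: [0.6389, -0.0539, 0.2189]
force: [-0.8, 0.4, 1.1]
t: 41.2
ee_pos: [0.6392, -0.0538, 0.2186]
force: [-0.6, 0.2, 3.2]
t: 41.4
ee_pos: [0.6392, -0.0538, 0.2182]
force: [-0.2, 0.3, 6.2]
t: 41.6
ee_pos: [0.6392, -0.0538, 0.2181]
force: [-1.5, 0.5, 7.2]
```

Bar top minus rim reads 29 mm against a nominal 27, so the basket may be up to 2 mm shy. I regrip the bar and work it home with small twists under light pressure.

```bash
f(){ grep -E 't:|ee_pos|force: \[|opening|finger'|grep -v rot; }
python3 -m pendant '[[[0,0,-5],[0,0,0],0],[[0,0,-25],[0,0,0],30],[[0,0,0],[0,0,0],30],[[0,0,0],[0,0,0],30],[[0,0,0],[0,0,0],30],[[0,0,15],[0,0,0],30],[[0,0,20],[0,0,0],30],[[0,0,12],[0,0,0],30],[[0,0,5],[0,0,0],30],[[0,0,0],[0,0,0],30]]'|f
python3 -c "
from h import *
go([.6388,-.0538,.194])"
```

```text
t: 42.6
ee_pos: [0.638, -0.0537, 0.1931]
force: [0.4, 0.5, 1.0]
opening: 0.351
finger_force: 0.0
t 42.6 shift [-0.1  0.8 -0.9] yaw now 94.4 tcp [ 0.638  -0.0537  0.1931]
```

```bash
f(){ grep -E 't:|ee_pos|force: \[|opening'|grep -v rot; }
python3 -m pendant '[[[0,0.5,0],[0,0,0],20],[[0,0,0],[0,0,0],14],[[0,0,0],[0,0,0],9],[[0,0,0],[0,0,0],4],[[0,0,0],[0,0,0],4],[[0,0,0],[0,0,0],4]]'|f
python3 -m pendant '[[[0,0,0.5],[0,0,2],4],[[0,0,0],[0,0,2],4],[[0,0,0],[0,0,-2],4],[[0,0,0],[0,0,-2],4],[[0,0,0],[0,0,-2],4],[[0,0,0],[0,0,-2],4],[[0,0,0],[0,0,2],4],[[0,0,0],[0,0,2],4],[[0,0,0],[0,0,0],4]]'|f
```

```text
t: 43.2
ee_pos: [0.6396, -0.0539, 0.195]
force: [-1.5, 0.2, 3.4]
opening: 0.095
t: 44.1
ee_pos: [0.6395, -0.054, 0.1945]
force: [-0.8, -0.8, 4.3]
opening: 0.099
```

```bash
f(){ grep -E 'ee_pos|force: \['; }
python3 -m pendant '[[[1,0,1],[0,0,0],4],[[0,0,0],[0,0,0],4]]'|f
python3 -m pendant '[[[-1,-1,0],[0,0,0],4],[[0,0,0],[0,0,0],4]]'|f
python3 -m pendant '[[[-1,0,0],[0,0,0],4],[[0,0,0],[0,0,0],4]]'|f
python3 -m pendant '[[[1,0,0],[0,0,0],4],[[0,0,0],[0,0,0],4]]'|f
python3 -m pendant '[[[0,-1,0],[0,0,0],4],[[0,0,0],[0,0,0],4]]'|f
```

```text
ee_pos: [0.6396, -0.0537, 0.1943]
force: [-2.3, -2.8, 7.6]
ee_pos: [0.6393, -0.054, 0.1943]
force: [-1.3, 0.2, 5.8]
ee_pos: [0.6393, -0.0543, 0.1943]
force: [-1.0, 2.3, 6.8]
ee_pos: [0.6393, -0.054, 0.1943]
force: [-0.3, -0.6, 6.2]
ee_pos: [0.6389, -0.054, 0.1942]
force: [1.7, 0.1, 5.1]
```

The basket is held symmetrically: a 1 mm shift either way gives an opposing force and the height stays the same. So it is centred and home. I release and retreat.

```bash
f(){ grep -E 't:|ee_pos|force: \[|opening'|grep -v rot; }
python3 -m pendant '[[[0,0.5,-0.8],[0,0,0],4],[[0,0,-0.4],[0,0,0],7],[[0,0,0],[0,0,0],9],[[0,0,0],[0,0,0],11],[[0,0,0],[0,0,0],14],[[0,0,0],[0,0,0],22],[[0,0,0],[0,0,0],30],[[0,0,-5],[0,0,0],30],[[0,0,-20],[0,0,0],30],[[0,0,-40],[0,0,0],30]]'|f
python3 -m pendant '[[[0,0,-40],[0,0,0],40],[[0,0,-5],[0,0,0],40],[[0,0,0],[0,0,0],40],[[0,0,0],[0,0,0],40]]'|f
python3 chk.py; python3 - <<'E'
from h import *
w=env.camera('wrist');sd=env.camera('side')
# lid on worktop: wood blob in side view
h=cv2.cvtColor(sd['img'],cv2.COLOR_RGB2HSV);p=proj(sd,[.444,0,.053]);print('lid knob expected px',p,h[int(p[1]),int(p[0])],env.read_state()['t'])
E
```

```text
t: 46.1
ee_pos: [0.6356, -0.0535, 0.2565]
force: [0.9, -0.4, -0.0]
opening: 0.354
t: 46.5
ee_pos: [0.6376, -0.0539, 0.303]
force: [0.0, 0.2, 0.1]
opening: 0.469
rim [ 0.63889059 -0.0532493   0.05746574] 39 0.0003942043799668865
bar [ 0.63807033 -0.05492164] minus rim mm [-0.8202625  -1.67234118] deg 94.10728950409523 len 0.04562908869502337 [247 173  12  53 539]
lid knob expected px [246.02018598 214.19545005] [ 16 129 170] 46.65
```

```bash
python3 -c "
from rig import env
print(env.close_job())"
```

```text
the job is handed in; nothing more can be done
None
```

The lid stands right way up on the bare worktop, the dripper sits level in the carafe and the basket is centred in it; the job was handed in at about 47 s, but touch checks put the dripper about 1.8 mm and the basket about 3 mm above nominal, so fully home is not certain to the millimetre.

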